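# Cull the misshapen candles from the batch

## Task

Two of the six candles on the cooling board came out misshapen: one is too short and one has a big piece broken off its top. Stand both of these upright on the floor of the dark steel remelt tray, and leave the four sound candles, whatever their colour, standing where they are on the board.

Things in the scene. Friction and masses are not known exactly. Their poses are not given: they have to be found in the camera images.
- short: the short candle, an odd piece: a white round cylinder 50 mm across but only 42 mm tall (the sound ones are 70 mm), 12 mm wick on top, standing on the cooling board; about 75 g, rigid; origin at the centre of its underside, z up along the candle
- chipped: the chipped candle, an odd piece: a white candle 50 mm across whose lowest 44 mm is a whole round cylinder; above that one side is broken away by a steep slanting face, so that only a crescent-like half of the top, on its own -x side, is left at 70 mm height; no wick; about 110 g, rigid; origin at the centre of its underside, z up along the candle
- tray: the remelt tray: an open dark steel tray, outside 170 mm (its x) by 250 mm (its y) and 30 mm high, walls and floor 4 mm thick, so its inner floor is 162 by 242 mm; fixed to the table, empty at the start; origin at the centre of its underside, z up; it lies to one side of the robot's centre line, the cooling board to the other (either way round), each turned by up to about 17 degrees
- board: the cooling board: a fixed flat plywood board 200 mm (its x) by 320 mm (its y), 12 mm thick, lying on the table; origin at the centre of its underside, z up. The six candles stand upright on it in two rows of three along its y axis, at x = -54 and +54 mm and y = -110, 0 and +110 mm, each up to 5 mm off; which candle stands in which place varies
- sound_a: a sound pillar candle, white: a straight round cylinder 50 mm across and 70 mm tall with a flat whole top and a 12 mm wick, standing on the cooling board; origin at the centre of its underside, z up along the candle. It must stay standing where it is.
- sound_b: a sound pillar candle, white: a straight round cylinder 50 mm across and 70 mm tall with a flat whole top and a 12 mm wick, standing on the cooling board; origin at the centre of its underside, z up along the candle. It must stay standing where it is.
- sound_c: a sound pillar candle, ivory: a straight round cylinder 50 mm across and 70 mm tall with a flat whole top and a 12 mm wick, standing on the cooling board; origin at the centre of its underside, z up along the candle. It must stay standing where it is.
- sound_d: a sound pillar candle, honey-yellow: a straight round cylinder 50 mm across and 70 mm tall with a flat whole top and a 12 mm wick, standing on the cooling board; origin at the centre of its underside, z up along the candle. It must stay standing where it is.
Things that resemble listed ones, but are neither listed nor needed, are in the scene too. What is shaped like the chipped but green or pink is not meant.

How it is judged (in metres and radians):
At the end, for the whole second after the job is handed in: The short and the chipped candle both stand upright (within about 10 degrees) on the floor of the remelt tray, inside its walls and at rest; each of the four sound candles still stands upright (within about 10 degrees), within 25 mm of where it started (x of short in the frame of tray between -0.065 and 0.065 m and y of short in the frame of tray between -0.105 and 0.105 m and z of each of short, chipped in the frame of tray below 0.015 m and angle between each of short, chipped, sound_a, sound_b, sound_c, sound_d's own z axis and vertical below 0.17 rad and linear speed of each of short, chipped below 0.02 m/s and x of chipped in the frame of tray between -0.065 and 0.065 m and y of chipped in the frame of tray between -0.105 and 0.105 m and distance of each of sound_a, sound_b, sound_c, sound_d from where it was at the start of the episode below 0.025 m); the robot touches nothing.
It fails at once if A sound candle is knocked over or lifted or pushed more than 40 mm from its place (distance of any of sound_a, sound_b, sound_c, sound_d from where it was at the start of the episode above 0.04 m or angle between any of sound_a, sound_b, sound_c, sound_d's own z axis and vertical above 0.5 rad).
It also fails if it takes over 59 s, if anything falls off the work surface, if the arm or the gripper's body presses on something with over 40 N, if the wrist force passes 120 N, or if a joint passes its speed limit or range.

## Robot

A 6-joint arm with a two-finger parallel gripper is mounted at the origin on the work surface. World frame = base frame: x ahead of the robot, y to its left, z up, the work surface at z = 0. Lengths are in m, angles in degrees, forces in N, time in s.
With the tool pointing down it reaches from about 0.25 to 0.725 m from the base axis. Payload 9.7 kg.
Tool frame: the origin (TCP) lies at the very end of the fingers, on their centre line; the grasp point (between the pads) lies 19 mm behind it; y points along the fingers, x is the direction in which the jaws open and shut, and the axes are right-handed (so a half turn about y gives the same grasp; the last joint's range is limited). The gripper opens to 85 mm and grips with 20 to 120 N. Pads are 22 mm wide; open, the fingers measure 114 mm over their backs; the gripper's body (76 mm by 85 mm) begins 54 mm behind the grasp point. The pads swing forward as they close: fully open they stand 13 mm farther back than shut.
Start: joints at [76.719, 4.979, 10.078, 95.1, 0, 90], TCP at [0.126, 0.535, 0.231] pointing down, gripper open.
Joint ranges: [-179.16, 179.16], [-48.56, 103.87], [-65.8, 70.77], [-126.05, 130.52], [-82.76, 87.17], [-180, 180]. Speed limits (degrees/s): [127.2, 127.2, 147.25, 180, 180, 180].

## Interface

Orientations are given as [roll, pitch, yaw] about the fixed x, y, z axes, in that order (R = Rz(yaw) Ry(pitch) Rx(roll)).
In Python, from workcell import bot gives the robot as it stands.
- The arm moves only by the shell command python3 -m jog 'ROWS' [FORCE]. ROWS is JSON, a list of rows, each a list of 7 numbers: the closure, from 0 (fully open) to 1 (shut), then the shift along the world's x, y, z in units of 25 mm (1.0 is 25 mm), then the turn, a rotation vector about the world's x, y, z in units of 5 degrees (1.0 is 5 degrees). A call has 1 to 5 rows; each row is the pose to reach, as a shift and turn from the pose commanded when the call began; what a row does not reach only later rows make up. A row lasts 1/10 s, in which the tool goes at most 50 mm and 8.59 degrees, less where a joint would pass 70% of its speed; a pose out of reach is approached as far as the arm can. A call with a gripper value outside its range is refused whole. The fingers move at their own pace and stop on an object; FORCE is the grip in N (left out, the last holds). Time passes only in rows, so rows that repeat a pose let the fingers close. It gives the time, the measured TCP pose, the force and the opening at its end, in the units of the state.
- bot.get_obs(): the state, without advancing time (a new reading comes with each control period).
- bot.camera(name): name is "scene" or "side" or "wrist"; returns (picture, depth): 480x640x3 uint8, red, green, blue; 480x640 float32, m along the optical axis (not along the pixel's ray), 0 where there is no reading.
- bot.camera_model(name): a dict with "fx", "fy", "cx", "cy" (pixels), "k1" (the pictures are not rectified: a ray, as slopes to the right and down, at radius r is drawn at 1 + k1 r^2 times it, then the intrinsics apply), "rvec" (rotation vector, rad) and "tvec" (3), from world to camera coordinates, as OpenCV has them; the wrist camera has in their place "tool_from_camera" (4x4, takes a point from camera to tool coordinates, whose origin is the TCP and whose axes are the tool frame's). Camera axes: x right, y down, z forward; pixel columns grow to the right and rows downward; lengths in m; the calibration is good to about 2 mm. A picture is of the moment at which its call begins: read the wrist's pose just before it. camera_model takes no time and is no camera call.
- bot.job_done(): hands the job in, once; it reports no verdict.
Trained networks look in the newest picture that a camera, given by its name, has taken for a name from the list of things; names that differ only in an ending like _2 or _b are one class to them, and where a whole thing is asked for, a point or a joint stands for the part that bears it (a point fixed in the world has none). Each returns a list of dicts, best first, with "conf" (0 to 1); they miss things now and then, are a little off and sometimes report something else, mostly with a low value. They report only what shows in the picture. A call takes as long as a camera call. They do not tell look-alikes from the thing itself.
- bot.regions_of(camera, label): "pixels" (480x640 bool, what is visible of it) and "point" ([row, column] in pixels, amid what is visible of it).
The state is a dict: "time": time; "q": joint angles; "qd": joint speeds; "joint_efforts": joint torques, N m; "ee_pos": TCP position; "tcp_rot": TCP orientation; "wrist_force": force on the tool from outside, world axes, zero at the start; "torque": the same for the moment, N m; "opening": finger opening in m.
Only numpy, scipy, OpenCV 4.12 (cv2) and the standard library are available. Lean on these libraries where they do the work, as an engineer would, in place of code of your own. Each camera call takes 0.05 s, during which the arm holds its last target. There are 200 camera calls.

## Working session

There is one attempt and no reset: what is moved stays moved. The work goes in short steps, Python scripts to look and compute and a shell command to move; the robot and the scene stay as the last step left them, time stands still between calls to the robot, and variables do not carry over. Pictures are saved under pics/ and viewed, about 8 in all and at most 12, crops included, and the job is handed in when it is done.

```bash
mkdir -p pics; cat > h.py <<'E'
import numpy as np, cv2
from scipy.spatial.transform import Rotation as R
from workcell import bot
def cloud(name):
    o=bot.get_obs(); p,d=bot.camera(name); m=bot.camera_model(name)
    v,u=np.mgrid[:480,:640]
    K=np.array([[m['fx'],0,m['cx']],[0,m['fy'],m['cy']],[0,0,1]])
    uv=np.stack([u,v],-1).reshape(-1,1,2).astype(float)
    n=cv2.undistortPoints(uv,K,np.array([m['k1'],0,0,0,0.]),None,None).reshape(480,640,2)
    c=np.dstack([n*d[...,None],d])
    if name=='wrist':
        T=np.array(m['tool_from_camera']); c=c@T[:3,:3].T+T[:3,3]
        w=c@R.from_euler('xyz',o['tcp_rot'],degrees=True).as_matrix().T+np.array(o['ee_pos'])
    else:
        w=(c-np.array(m['tvec']))@cv2.Rodrigues(np.array(m['rvec'],float))[0]
    w[d==0]=np.nan
    return p,d,w
def save(n,p): cv2.imwrite('pics/'+n,p[...,::-1])
E
python3 - <<'E'
from h import *
print(bot.get_obs())
for n in ['scene','side']:
    p,d,w=cloud(n); save(n+'0.png',p); np.savez(n+'0.npz',p=p,w=w)
    for l in ['short','chipped','tray','board','sound_a','sound_c','sound_d']:
        for r in bot.regions_of(n,l):
            q=w[r['pixels']]; q=q[~np.isnan(q[:,0])]
            print(n,l,round(r['conf'],2),np.round(r['point']),len(q),np.median(q,0).round(3) if len(q) else '', np.percentile(q,98,axis=0).round(3) if len(q) else '')
E
```

```text
{'time': 0.0, 'q': array([ 7.67172386e+01,  5.01253107e+00,  1.00327953e+01,  9.51014964e+01,
       -1.64821419e-03,  9.00005543e+01]), 'qd': array([ 0.054371  ,  0.12723408, -0.04208798,  0.04512256, -0.08735005,
        0.02369541]), 'joint_efforts': array([-2.68230266e-03, -5.20387530e+01,  4.64802432e+01,  1.61705300e-02,
       -2.88889414e-04, -1.98865598e-05]), 'ee_pos': array([0.12631633, 0.53503904, 0.23055451]), 'tcp_rot': array([-9.00016490e+01,  8.12321003e-02,  7.67166842e+01]), 'wrist_force': array([-0.3893896 ,  0.06872497,  0.03286714]), 'torque': array([-0.00943182, -0.04548916,  0.01765229]), 'opening': 0.0853788145172569}
scene short 0.95 [297. 447.] 1203 [0.517 0.219 0.049] [0.529 0.236 0.057]
scene chipped 0.97 [286. 347.] 1803 [0.623 0.117 0.061] [0.64  0.132 0.084]
scene chipped 0.95 [232. 421.] 1064 [0.411 0.073 0.042] [0.42  0.085 0.073]
scene chipped 0.94 [260. 299.] 1505 [0.621 0.004 0.048] [0.64  0.017 0.072]
scene chipped 0.66 [238. 353.] 1142 [0.511 0.003 0.04 ] [0.521 0.014 0.073]
scene chipped 0.63 [380. 337.] 1873 [0.752 0.247 0.046] [0.762 0.256 0.0
[... 2080 characters left out ...]
2   0.058] [0.631 0.298 0.085]
side sound_c 0.93 [210. 268.] 1019 [0.5   0.079 0.061] [0.527 0.116 0.085]
side sound_c 0.87 [150. 282.] 655 [0.603 0.304 0.063] [0.634 0.338 0.085]
side sound_c 0.58 [203. 258.] 3321 [0.554 0.167 0.013] [0.647 0.362 0.016]
side sound_c 0.55 [164. 234.] 710 [0.496 0.303 0.059] [0.522 0.334 0.084]
side sound_d 0.95 [168. 298.] 868 [0.604 0.2   0.058] [0.631 0.298 0.085]
side sound_d 0.93 [210. 268.] 1019 [0.5   0.079 0.061] [0.527 0.116 0.085]
side sound_d 0.87 [150. 282.] 655 [0.603 0.304 0.063] [0.634 0.338 0.085]
side sound_d 0.58 [203. 258.] 3321 [0.554 0.167 0.013] [0.647 0.362 0.016]
side sound_d 0.55 [164. 234.] 710 [0.496 0.303 0.059] [0.522 0.334 0.084]
```

View pics/scene0.png

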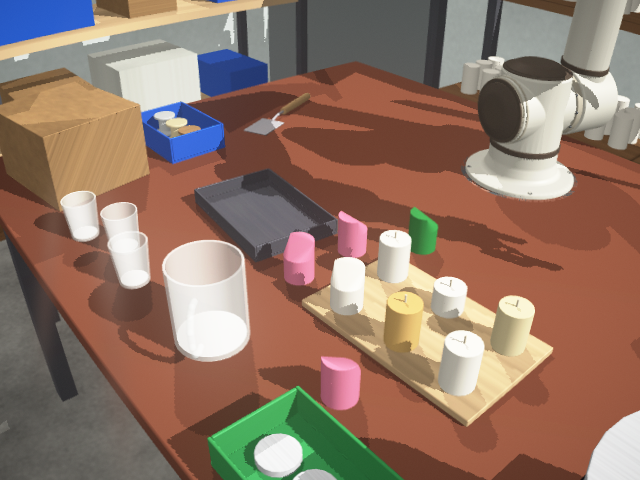

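```bash
python3 - <<'E'
from h import *
f=np.load('scene0.npz');p,w=f['p'],f['w']
c=p[230:400,270:560]; cv2.imwrite('pics/crop0.png',cv2.resize(c,None,fx=2.7,fy=2.7,interpolation=cv2.INTER_CUBIC)[...,::-1])
g=np.load('side0.npz')
W=np.vstack([w.reshape(-1,3),g['w'].reshape(-1,3)]); W=W[~np.isnan(W[:,0])]
# each standing object: points by neighbourhood; circle fit xy
from scipy.optimize import least_squares
for c in [(.515,.22),(.62,.11),(.62,.22),(.51,.11),(.51,.325),(.625,.325)]:
    s=W[(np.hypot(*(W[:,:2]-c).T)<.042)&(W[:,2]>.019)&(W[:,2]<.047)]
    r=least_squares(lambda x:np.hypot(*(s[:,:2]-x).T)-.025,c,loss='soft_l1',f_scale=.002)
    t=W[(np.hypot(*(W[:,:2]-r.x).T)<.03)]
    print(c,r.x.round(4),np.sqrt(np.mean(r.fun**2)).round(4),len(s),'top',np.percentile(t[:,2],[90,99,99.9]).round(3))
    if c==(.62,.11):
        h=t[t[:,2]>.075]; print('crescent mean',h.mean(0)-np.r_[r.x,0],h[:,:2].min(0)-r.x,h[:,:2].max(0)-r.x)
# tray: rim and all points
for lo,hi in[(.026,.034),(-.002,.008)]:
    s=W[(W[:,1]<-.05)&(W[:,1]>-.36)&(W[:,0]>.4)&(W[:,0]<.7)&(W[:,2]>lo)&(W[:,2]<hi)]
    if lo>0:
        print('tray rim',cv2.minAreaRect(s[:,:2].astype('f4')),len(s), s.mean(0))
E
```

```text
(0.515, 0.22) [0.5037 0.211 ] 0.0014 701 top [0.056 0.058 0.067]
(0.62, 0.11) [0.615  0.1074] 0.0014 797 top [0.082 0.085 0.086]
crescent mean [-0.00771942 -0.00559247  0.08099287] [-0.02578078 -0.02719969] [0.0134732  0.01961327]
(0.62, 0.22) [0.6101 0.2171] 0.0015 781 top [0.084 0.086 0.095]
(0.51, 0.11) [0.5053 0.0969] 0.0014 768 top [0.084 0.086 0.095]
(0.51, 0.325) [0.5003 0.3214] 0.0015 805 top [0.084 0.085 0.094]
(0.625, 0.325) [0.6127 0.321 ] 0.0015 784 top [0.084 0.085 0.094]
tray rim ((0.5502224564552307, -0.1997823417186737), (0.25811511278152466, 0.17382322251796722), 83.6255111694336) 2414 [ 0.5495153  -0.20424995  0.0296376 ]
```

The scene shows the board with six candles. The short one is at about (449,297) and the white slanted one at (347,286). There are chipped look-alikes at (299,260) pink, (352,235) pink, (340,382) pink and (423,231) green. The one that is meant is white and stands on the board. I'll confirm both in the crop.

View pics/crop0.png

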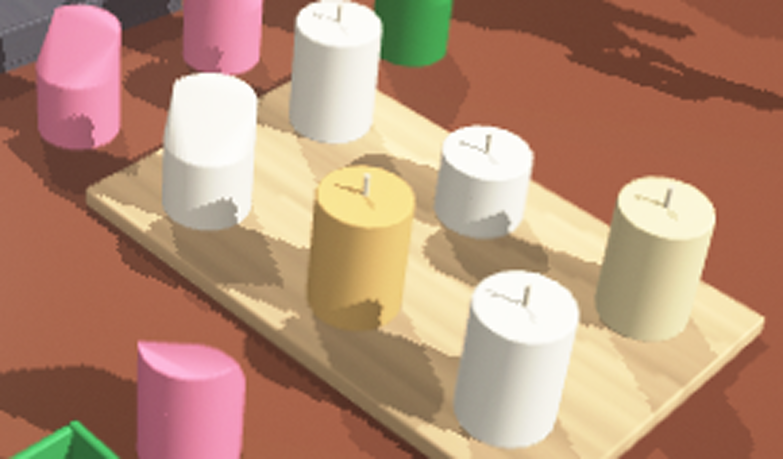

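```bash
python3 -m jog '[[0,1.5,-1.5,0,0,0,-1.6],[0,3,-3,0,0,0,-3.2],[0,4.5,-4.5,0,0,0,-4.8],[0,6,-6,0,0,0,-6.4],[0,7.5,-7.5,0,0,0,-8]]' 40
```

```text
time: 1.3
ee_pos: [0.3041, 0.357, 0.2315]
tcp_rot: [-90.0, -0.0, 36.4]
wrist_force: [0.6, 0.7, 0.3]
opening: 0.0851
```

The crop confirms it: the white candle with the slanted break is at crop (210,150) and the short one with a wick at (487,180). I'll go above the short one.

```bash
python3 -m jog '[[0,1.9,-1.4,0,0,0,-1.6],[0,3.8,-2.8,0,0,0,-3.2],[0,5.7,-4.1,0,0,0,-4.8],[0,7.6,-5.46,0,0,0,-6.4],[0,7.6,-5.46,0,0,0,-7.34]]'; python3 -m jog '[[0,0,0,-1,0,0,0],[0,0,0,-2,0,0,0],[0,0,0,-2,0,0,0]]'; python3 - <<'E'
from h import *
p,d,w=cloud('wrist'); save('w1.png',p); print(bot.get_obs()['ee_pos'],bot.get_obs()['tcp_rot'])
t=w[(w[...,2]>.048)&(w[...,2]<.058)&(np.hypot(w[...,0]-.504,w[...,1]-.211)<.04)]
print(len(t),t.mean(0),t.min(0),t.max(0))
E
```

```text
time: 1.8
ee_pos: [0.4952, 0.2198, 0.2311]
tcp_rot: [-90.0, -0.0, -0.4]
wrist_force: [0.2, 0.1, -0.4]
opening: 0.0853
time: 2.1
ee_pos: [0.4921, 0.2211, 0.178]
tcp_rot: [-90.1, 0.3, -0.0]
wrist_force: [0.6, 0.9, -0.0]
opening: 0.0852
[0.4924208  0.22158654 0.18021322] [-9.00638828e+01  1.46224966e-01  8.80234405e-03]
3816 [0.50514724 0.21192918 0.05408958] [0.48070736 0.18665923 0.04827625] [0.53024935 0.23529998 0.05741178]
```

The wrist camera's centre for the short candle, (0.505, 0.211) with its top at z 0.054, agrees with the fit from the fixed cameras. I'll centre over it and descend.

```bash
python3 -m jog '[[0,0.5,-0.4,0,0,0,0],[0,0.5,-0.4,-1,0,0,0],[0,0.5,-0.4,-2,0,0,0],[0,0.5,-0.4,-3,0,0,0]]'; python3 -m jog '[[0,0,0,-1,0,0,0],[0,0,0,-2,0,0,0],[0,0,0,-3,0,0,0],[0,0,0,-3.4,0,0,0],[0,0,0,-3.4,0,0,0]]'
```

```text
time: 2.55
ee_pos: [0.507, 0.2121, 0.1074]
tcp_rot: [-89.9, -0.2, 0.0]
wrist_force: [0.9, 0.6, -0.6]
opening: 0.0852
time: 3.05
ee_pos: [0.5057, 0.2118, 0.0212]
tcp_rot: [-90.0, 0.0, 0.0]
wrist_force: [-0.4, -0.2, 0.1]
opening: 0.085
```

```bash
python3 -m jog '[[0.6,0,0,-0.1,0,0,0],[0.6,0,0,-0.1,0,0,0],[0.6,0,0,-0.1,0,0,0],[0.6,0,0,-0.1,0,0,0],[0.6,0,0,-0.1,0,0,0]]' 40;python3 -m jog '[[0.8,0,0,0,0,0,0],[0.8,0,0,0,0,0,0],[0.8,0,0,0,0,0,0]]' 40
```

```text
time: 3.55
ee_pos: [0.5064, 0.2123, 0.0203]
tcp_rot: [-90.0, -0.1, 0.0]
wrist_force: [-0.7, -0.2, 6.7]
opening: 0.0493
time: 3.85
ee_pos: [0.5064, 0.2123, 0.0203]
tcp_rot: [-90.0, -0.1, 0.0]
wrist_force: [-0.1, -0.5, 6.0]
opening: 0.0492
```

Gripped at 49 mm. I'll lift and carry it.

```bash
python3 -m jog '[[0.8,0,0,0.8,0,0,0],[0.8,0,0,2,0,0,0],[0.8,0,0,3.2,0,0,0],[0.8,0,0,4.4,0,0,0],[0.8,0,0,5.6,0,0,0]]';python3 -m jog '[[0.8,0,-0.8,0.2,0,0,0],[0.8,0.2,-2.2,0.2,0,0,0],[0.8,0.4,-3.7,0.2,0,0,0],[0.8,0.6,-5.2,0.2,0,0,0],[0.8,0.8,-6.7,0.2,0,0,0]]';python3 -m jog '[[0.8,0.1,-1.5,0,0,0,0],[0.8,0.2,-3,0,0,0,0],[0.8,0.3,-4.5,0,0,0,0],[0.8,0.4,-6,0,0,0,0],[0.8,0.5,-7.5,0,0,0,0]]'
```

```text
time: 4.35
ee_pos: [0.5056, 0.212, 0.1605]
tcp_rot: [-90.0, -0.0, 0.0]
wrist_force: [0.8, -0.8, -0.7]
opening: 0.0494
time: 4.85
ee_pos: [0.5257, 0.0431, 0.1643]
tcp_rot: [-90.0, -0.1, 0.0]
wrist_force: [-0.3, 0.3, -0.0]
opening: 0.0491
time: 5.35
ee_pos: [0.5381, -0.1446, 0.1643]
tcp_rot: [-90.0, -0.0, 0.0]
wrist_force: [1.1, 0.5, 0.8]
opening: 0.049
```

```bash
python3 -m jog '[[0.8,0.1,-1.5,0,0,0,0],[0.8,0.2,-2.8,0,0,0,0],[0.8,0.2,-4,0,0,0,0],[0.8,0.2,-4.3,0,0,0,0],[0.8,0.2,-4.3,0,0,0,0]]';python3 -m jog '[[0.8,0,0,-1,0,0,0],[0.8,0,0,-2.2,0,0,0],[0.8,0,0,-3.4,0,0,0],[0.8,0,0,-4.6,0,0,0],[0.8,0,0,-4.8,0,0,0]]'; python3 -m jog '[[0.8,0,0,0,0,0,0]]'
```

```text
time: 5.85
ee_pos: [0.543, -0.2513, 0.1637]
tcp_rot: [-90.0, 0.0, -0.1]
wrist_force: [0.6, -0.4, -0.9]
opening: 0.0489
time: 6.35
ee_pos: [0.5414, -0.2482, 0.0404]
tcp_rot: [-89.9, 0.3, 0.1]
wrist_force: [-0.1, -0.5, -1.3]
opening: 0.0492
time: 6.45
ee_pos: [0.5429, -0.2493, 0.0437]
tcp_rot: [-90.0, 0.1, 0.1]
wrist_force: [0.2, -0.6, 0.4]
opening: 0.0487
```

```bash
python3 -m jog '[[0.8,0,0,-0.5,0,0,0],[0.8,0,0,-0.9,0,0,0],[0.8,0,0,-1.1,0,0,0],[0.8,0,0,-1.2,0,0,0],[0.8,0,0,-1.2,0,0,0]]';python3 -m jog '[[0.8,0,0,-0.08,0,0,0],[0.8,0,0,-0.08,0,0,0]]'
```

```text
time: 6.95
ee_pos: [0.543, -0.2505, 0.0135]
tcp_rot: [-90.0, 0.0, 0.0]
wrist_force: [-0.4, -1.1, -1.0]
opening: 0.049
time: 7.15
ee_pos: [0.5435, -0.2507, 0.0124]
tcp_rot: [-90.0, -0.1, 0.0]
wrist_force: [-0.3, 0.2, 1.6]
opening: 0.0485
```

```bash
python3 -m jog '[[0.45,0,0,-0.03,0,0,0],[0.2,0,0,0,0,0,0],[0,0,0,0,0,0,0],[0,0,0,0,0,0,0],[0,0,0,0,0,0,0]]';python3 -m jog '[[0,0,0,0.5,0,0,0],[0,0,0,1.5,0,0,0],[0,0,0,3,0,0,0],[0,0,0,4.5,0,0,0],[0,0,0,6.4,0,0,0]]';python3 -m jog '[[0,0.3,1.4,0.4,0,0,0],[0,0.6,2.9,0.4,0,0,0],[0,0.9,4.4,0.4,0,0,0],[0,1.2,5.9,0.4,0,0,0],[0,1.5,7.4,0.4,0,0,0]]';python3 -m jog '[[0,0.3,1.5,0,0,0,0],[0,0.6,3,0,0,0,0],[0,0.9,4.5,0,0,0,0],[0,1.2,6,0,0,0,0],[0,1.3,6.7,0,0,0,0]]'
python3 -m jog '[[0,0,0,0,0,0,0],[0,0,0,0,0,0,0]]'
python3 - <<'E'
from h import *
o=bot.get_obs();p,d,w=cloud('wrist'); save('w2.png',p); print(o['ee_pos'],o['tcp_rot'])
for lo,hi in[(.078,.088),(.02,.088)]:
    t=w[(w[...,2]>lo)&(w[...,2]<hi)&(np.hypot(w[...,0]-.615,w[...,1]-.107)<.04)]
    print(len(t),t.mean(0),t.min(0),t.max(0))
p,d,w=cloud('scene')
t=w[(w[...,2]>.03)&(w[...,2]<.062)&(np.hypot(w[...,0]-.543,w[...,1]+.25)<.045)]
print('short',len(t),t.mean(0),t.min(0),t.max(0)); save('s2.png',p)
E
```

```text
time: 7.65
ee_pos: [0.5431, -0.2505, 0.0116]
tcp_rot: [-90.0, 0.0, 0.0]
wrist_force: [-0.1, 0.2, -0.3]
opening: 0.0859
time: 8.15
ee_pos: [0.5424, -0.2502, 0.1731]
tcp_rot: [-90.0, 0.1, 0.0]
wrist_force: [0.1, -1.1, -0.2]
opening: 0.0853
time: 8.65
ee_pos: [0.5807, -0.064, 0.183]
tcp_rot: [-90.0, -0.1, 0.0]
wrist_force: [1.2, 0.3, 0.2]
opening: 0.0856
time: 9.15
ee_pos: [0.6133, 0.1048, 0.1825]
tcp_rot: [-90.0, -0.0, 0.1]
wrist_force: [0.4, 0.7, -0.6]
opening: 0.0853
time: 9.35
ee_pos: [0.613, 0.1016, 0.1822]
tcp_rot: [-90.0, -0.0, 0.0]
wrist_force: [-0.4, -0.1, -0.6]
opening: 0.0854
[0.61300429 0.10161887 0.18217233] [-9.00251452e+01 -2.95028244e-03  4.57404299e-02]
2086 [0.6058694  0.10165796 0.08159173] [0.59162613 0.08196731 0.07800824] [0.62517225 0.12523402 0.0844436 ]
5103 [0.61534114 0.10956515 0.07169719] [0.59162613 0.08196731 0.0201111 ] [0.64099323 0.13206478 0.0844436 ]
short 431 [ 0.55016522 -0.24432377  0.0432303 ] [ 0.522527   -0.2759719   0.03008107] [ 0.57147626 -0.22517637  0.05817045]
```

The chipped candle measures (0.616, 0.107), which agrees with the earlier fit. I'll descend on it.

```bash
python3 -m jog '[[0,0.12,0.22,-0.6,0,0,0],[0,0.12,0.22,-1.6,0,0,0],[0,0.12,0.22,-2.6,0,0,0],[0,0.12,0.22,-3.6,0,0,0],[0,0.12,0.22,-3.6,0,0,0]]'; python3 -m jog '[[0,0,0,-1,0,0,0],[0,0,0,-2,0,0,0],[0,0,0,-2.7,0,0,0],[0,0,0,-2.9,0,0,0],[0,0,0,-2.9,0,0,0]]'; python3 -m jog '[[0.6,0,0,0,0,0,0],[0.8,0,0,0,0,0,0],[0.8,0,0,0,0,0,0],[0.8,0,0,0,0,0,0],[0.8,0,0,0,0,0,0]]' 40;python3 -m jog '[[0.8,0,0,0,0,0,0],[0.8,0,0,0,0,0,0],[0.8,0,0,0,0,0,0]]'
```

```text
time: 9.95
ee_pos: [0.614, 0.1066, 0.087]
tcp_rot: [-90.1, 0.4, -0.0]
wrist_force: [-0.0, 0.5, 0.1]
opening: 0.0854
time: 10.45
ee_pos: [0.6161, 0.1073, 0.0195]
tcp_rot: [-90.0, 0.0, -0.0]
wrist_force: [-0.1, 0.7, -0.4]
opening: 0.0853
time: 10.95
ee_pos: [0.6168, 0.1078, 0.0219]
tcp_rot: [-90.0, -0.1, 0.0]
wrist_force: [-5.7, -0.2, 9.5]
opening: 0.0494
time: 11.25
ee_pos: [0.6168, 0.1079, 0.0219]
tcp_rot: [-89.9, -0.1, 0.0]
wrist_force: [-4.0, -0.5, 10.0]
opening: 0.0491
```

View pics/s2.png

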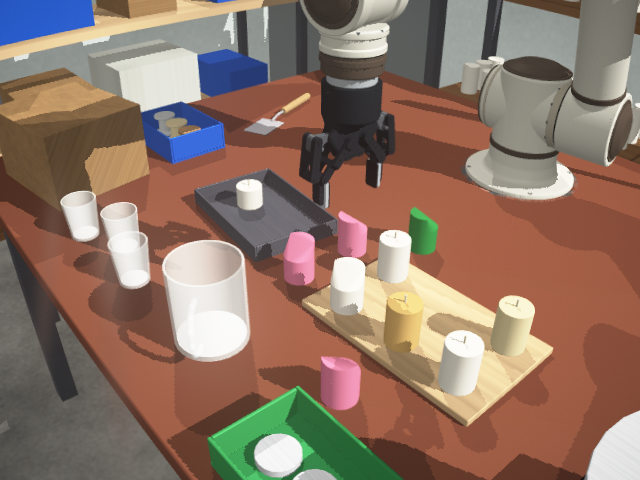

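The short candle stands upright in the tray at (249,194). The chipped one is gripped at 49 mm, so I'll lift and carry it.

```bash
python3 -m jog '[[0.8,0,0,0.8,0,0,0],[0.8,0,0,2,0,0,0],[0.8,0,0,3.2,0,0,0],[0.8,0,0,4.4,0,0,0],[0.8,0,0,5.6,0,0,0]]';python3 -m jog '[[0.8,-0.3,-0.9,0.4,0,0,0],[0.8,-0.7,-2.4,0.4,0,0,0],[0.8,-1.1,-3.9,0.4,0,0,0],[0.8,-1.5,-5.4,0.4,0,0,0],[0.8,-1.8,-6.8,0.4,0,0,0]]';python3 -m jog '[[0.8,-0.4,-1.5,0,0,0,0],[0.8,-0.6,-2.8,0,0,0,0],[0.8,-0.6,-3.3,0,0,0,0],[0.8,-0.6,-3.3,0,0,0,0]]'
```

```text
time: 11.75
ee_pos: [0.6162, 0.1075, 0.1614]
tcp_rot: [-90.0, -0.1, 0.0]
wrist_force: [0.3, 0.2, -0.7]
opening: 0.0494
time: 12.25
ee_pos: [0.5706, -0.0639, 0.1703]
tcp_rot: [-90.0, -0.1, 0.0]
wrist_force: [0.5, -0.3, -0.6]
opening: 0.0489
time: 12.65
ee_pos: [0.5561, -0.1464, 0.1698]
tcp_rot: [-90.0, -0.0, -0.1]
wrist_force: [0.2, -0.0, -0.9]
opening: 0.0493
```

```bash
python3 -m jog '[[0.8,0,0,-1,0,0,0],[0.8,0,0,-2.2,0,0,0],[0.8,0,0,-3.4,0,0,0],[0.8,0,0,-4.6,0,0,0],[0.8,0,0,-4.8,0,0,0]]';python3 -m jog '[[0.8,0,0,-0.4,0,0,0],[0.8,0,0,-0.8,0,0,0],[0.8,0,0,-1.1,0,0,0],[0.8,0,0,-1.3,0,0,0],[0.8,0,0,-1.3,0,0,0]]'
```

```text
time: 13.15
ee_pos: [0.5545, -0.1432, 0.0458]
tcp_rot: [-89.9, 0.3, 0.1]
wrist_force: [-0.3, 0.7, -0.3]
opening: 0.0494
time: 13.65
ee_pos: [0.5559, -0.1449, 0.0164]
tcp_rot: [-90.0, 0.0, 0.0]
wrist_force: [-0.5, -0.1, -1.1]
opening: 0.049
```

```bash
python3 -m jog '[[0.8,0,0,-0.08,0,0,0],[0.8,0,0,-0.12,0,0,0],[0.8,0,0,-0.12,0,0,0]]';python3 -m jog '[[0.45,0,0,0,0,0,0],[0.2,0,0,0,0,0,0],[0,0,0,0,0,0,0],[0,0,0,0,0,0,0],[0,0,0,0,0,0,0]]';python3 -m jog '[[0,0,0,0.5,0,0,0],[0,0,0,1.5,0,0,0],[0,0,0,3,0,0,0],[0,0,0,4.5,0,0,0],[0,0,0,6.8,0,0,0]]';python3 -m jog '[[0,-1,0,1,0,0,0],[0,-2,0,2,0,0,0],[0,-3,0,2,0,0,0],[0,-3,0,2,0,0,0],[0,-3,0,2,0,0,0]]'
python3 - <<'E'
from h import *
from scipy.optimize import least_squares
p,d,w=cloud('scene'); save('s3.png',p); p2,d,w2=cloud('side'); save('s3b.png',p2)
cv2.imwrite('pics/s3c.png',np.hstack([cv2.resize(p[140:400,180:560],(420,288)),cv2.resize(p2[120:400,180:470],(298,288))])[...,::-1])
W=np.vstack([w.reshape(-1,3),w2.reshape(-1,3)]); W=W[~np.isnan(W[:,0])]
a=np.radians(-6.4); T=np.array([[np.cos(a),np.sin(a)],[-np.sin(a),np.cos(a)]])
for n,c,z0 in [('short',(.543,-.25),.035),('chip',(.556,-.145),.034),('s',(.61,.217),.02),('s',(.505,.097),.02),('s',(.5,.321),.02),('s',(.613,.321),.02)]:
    s=W[(np.hypot(*(W[:,:2]-c).T)<.042)&(W[:,2]>z0)&(W[:,2]<.046)]
    r=least_squares(lambda x:np.hypot(*(s[:,:2]-x).T)-.025,c,loss='soft_l1',f_scale=.002)
    t=W[(np.hypot(*(W[:,:2]-r.x).T)<.03)]
    print(n,r.x.round(4),'tray',(T@(r.x-[.550,-.200])).round(3),np.sqrt(np.mean(r.fun**2)).round(4),np.percentile(t[:,2],[90,99]).round(3))
E
```

```text
time: 13.95
ee_pos: [0.5563, -0.1451, 0.0141]
tcp_rot: [-90.0, -0.0, 0.0]
wrist_force: [0.4, 0.1, -0.1]
opening: 0.0494
time: 14.45
ee_pos: [0.5561, -0.145, 0.0138]
tcp_rot: [-90.0, -0.0, 0.0]
wrist_force: [-0.5, 0.0, -0.1]
opening: 0.0856
time: 14.95
ee_pos: [0.5552, -0.1447, 0.1774]
tcp_rot: [-90.0, 0.1, 0.0]
wrist_force: [0.9, 0.3, 0.7]
opening: 0.0852
time: 15.45
ee_pos: [0.4812, -0.1451, 0.2272]
tcp_rot: [-90.0, -0.1, 0.0]
wrist_force: [1.0, -0.1, -0.9]
opening: 0.0853
short [ 0.5437 -0.2515] tray [-0.    -0.052] 0.0057 [0.048 0.05 ]
chip [ 0.5568 -0.1454] tray [0.001 0.055] 0.0013 [0.33  0.344]
s [0.6102 0.217 ] tray [0.013 0.421] 0.0015 [0.084 0.086]
s [0.5054 0.097 ] tray [-0.077  0.29 ] 0.0015 [0.084 0.086]
s [0.5002 0.3216] tray [-0.108  0.513] 0.0015 [0.084 0.085]
s [0.6126 0.3209] tray [0.004 0.525] 0.0011 [0.084 0.085]
```

View pics/s3c.png

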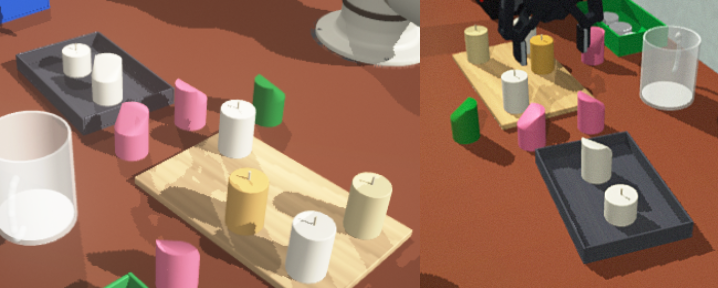

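Both misshapen candles stand upright inside the tray, at (77,60) and (107,78) in the left view of the montage. The sound four haven't moved, and the gripper is clear.

```bash
python3 -c "
from workcell import bot
print(bot.job_done())"
```

```text
the job is handed in; nothing more can be done
None
```

I moved the short candle and the white chipped candle from the board to the remelt tray, and handed the job in at about 15.6 s of the 59 s allowed.

- **Placement:** measured in the tray's own frame, the short candle stands at about (0.000, -0.052) m and the chipped one at about (0.001, 0.055) m. Both are well inside the limits. The pictures show both upright on the tray floor. The short candle's top reads z = 0.050 m, where 0.046 m plus the wick is expected.
- **Sound candles:** refitted positions of all four differ from the start by less than 1 mm, and the gripper was clear of everything at the end.
- **Checks that were weaker:** the short candle's last circle fit was looser (5.7 mm rms) because its flat top was in the sampled height band, but it agrees with the release pose. The chipped candle's last top-height reading was spoiled by the gripper standing in the side view, so its upright stance rests on the picture and the release height.

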